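Set the pickup gain lever to the third click and start the test

TASK

Push the gain lever on the black test fixture along its slot, away from its smooth parked end, counting the clicks by feel, and stop when it has dropped into the third click; do not let it run on into the fourth and do not squeeze or ram it. Then press the test key on the same fixture fully down with a fingertip and let it come back up, leaving the lever at the third click. Leave the weight and the other things lying about where they are.

Things in the scene. Friction and masses are not known exactly. Their poses are not given: they have to be found in the camera images.
- fixture: Black fixed box 170 x 260 x 50 mm (own x, y, z), origin at the centre of its underside; flat top 50 mm above the cart top. Lever's slot along own y at own x = -40 mm. Test key at own x 35, y 75 mm; brass bayonet socket 28 mm wide, 28 mm tall (flange 40 mm) at own x 40, y -75 mm.
- lever (a joint): Travel in m of the gain lever along the fixture's own +y. 0 = parked stop (lever's middle at the fixture's own y -50 mm), 0.102 = far stop. It starts in the smooth stretch 0 to 0.018 (under 1 N, stays where left). Then five clicks at 0.034, 0.050, 0.066 (third), 0.082, 0.098, humps at 0.026, 0.042, 0.058, 0.074, 0.090. Leaving a click takes about 6 N; past a hump it snaps into the next click.
- lever_head (a point): Centre of the lever's grey head, an upright block 28 mm across the slot (fixture x) x 12 mm along it (fixture y) x 26 mm tall, 75 mm above the cart top (head from 62 to 88 mm); below it an 8 mm square stem. It only slides along the slot. Left within 2 mm of a hump's top it may stick there. Axes parallel to the fixture's.
- third_line (a point): Middle of the third of five white index lines (12 x 2 mm, 16 mm apart, one beside each click) on the fixture's top, on the robot's side of the slot, at own x -67, y 16 mm; the lever's middle stands level with it along the slot when in the third click.
- test_key (a joint): Travel of the test key in m: 0 = up, grows as it is pressed down, 0.006 = fully down (4 N), springs back.
- test_key_top (a point): Centre of the top of the test key, a round grey push button 28 mm in diameter in a dark housing; pressed straight down.
- weight_mid (a point): Centre of the loose aluminium metronome weight with knurled edge, 29 mm diameter, 25 mm tall, standing on the fixture's top between the socket and the key. Not to be moved.
- oak_mid (a point): Centre of the loose oak base block, 110 x 110 x 32 mm, on the cart top. Not to be moved.
- frame_mid (a point): Centre of the loose brass movement frame, 60 x 85 x 40 mm, on the cart top. Not to be moved.
- tin_mid (a point): Centre of the loose white enamel tin of pallet arms, 90 mm diameter, 40 mm tall, on the cart top. Not to be moved.
- jar_mid (a point): Centre of the loose amber jar, 50 mm diameter, 60 mm tall, on the cart top. Not to be moved.
- driver: Loose screwdriver 160 mm long lying on the cart top. Not to be moved.
- brush: Loose brush 170 mm long lying on the cart top. Not to be moved.

How it is judged:
On the way, in this order (a step that is already met when the one before it is completed fails the run):
1. the lever has come to rest in the third click (value of joint lever between 0.062 and 0.07 m and velocity of joint lever between -0.01 and 0.01 m/s), for 0.2 s.
2. the test key is pressed down (value of joint test_key above 0.004 m), for 0.05 s.
At the end, for the whole second after the job is handed in: The lever rests in the third click (joint 0.066, within 4 mm) and the test key, having been pressed at least 4 mm down after that, is up again (less than 1.5 mm down) (value of joint lever between 0.062 and 0.07 m and value of joint test_key below 0.0015 m); the robot touches nothing.
It fails at once if the lever ran on past the third click, over the hump towards the fourth (beyond 0.076) (value of joint lever above 0.076 m).
It fails at once if the test key was pressed while the lever was not at the third click (value of joint test_key above 0.003 m and (value of joint lever below 0.062 m or value of joint lever above 0.07 m)).
It fails at once if the lever was squeezed or rammed with more than 25 N (contact force between the fingers and lever above 25 N).
It fails at once if a bystander was shoved, lifted or carried more than 10 mm (distance of any of weight_mid, oak_mid, frame_mid, tin_mid, jar_mid, driver, brush from where it was at the start of the episode above 0.01 m).
It also fails if it takes over 53 s, if anything falls off the work surface, if the arm or the gripper's body presses on something with over 40 N, if the wrist force passes 120 N, or if a joint passes its speed limit or range.

ROBOT

A 6-joint arm with a two-finger parallel gripper is mounted at the origin on the work surface. World frame = base frame: x ahead of the robot, y to its left, z up, the work surface at z = 0. Lengths are in m, angles in rad, forces in N, time in s.
With the tool pointing down it reaches from about 0.35 to 1 m from the base axis. Payload 7.1 kg.
Tool frame: the origin (TCP) lies between the finger pads; the fingertips stand 8 mm ahead of it and the grasp point (between the pads) lies 11 mm behind it; z points along the fingers, y is the direction in which the jaws open and shut (so a half turn about z gives the same grasp; the last joint's range is limited). The gripper opens to 85 mm and grips with 20 to 120 N. Pads are 22 mm wide; open, the fingers measure 114 mm over their backs; the gripper's body (76 mm by 85 mm) begins 54 mm behind the grasp point. The pads swing forward as they close: fully open they stand 13 mm farther back than shut.
Start: joints at [1.12, 0.423, 1.63, -0, 1.089, -0.019], TCP at [0.262, 0.568, 0.239] pointing down, gripper open.
Joint ranges: [-3, 3], [-0.9, 2.11], [0.09, 2.58], [-1.31, 4.45], [0.11, 2.69], [-2.54, 2.54]. Speed limits (rad/s): [2.39, 2.39, 3.01, 3.14, 3.14, 3.14].

INTERFACE

Orientations are given as [roll, pitch, yaw] about the fixed x, y, z axes, in that order (R = Rz(yaw) Ry(pitch) Rx(roll)).
In Python, from workcell import robot, eyes, close_job gives the robot as it stands. The module is installed in compiled form; this text tells all that it offers.
- The arm moves only by the tool step_arm, never from a script. Its argument "commands" is a list of rows, each a list of 2 entries, a list of its own where there are three numbers: the shift along the tool's x, y, z in cm, then the turn about the tool's z in degrees. A call has exactly 8 rows; each row shifts and turns the commanded pose from where the row before left it, along the tool's axes as they then stand; what a row does not reach is not made up. A row lasts 1/8 s, in which the tool goes at most 62.5 mm and 10.7 degrees, less where a joint would pass 70% of its speed; a pose out of reach is approached as far as the arm can. A call with a gripper value outside its range is refused whole. "jaw" is the finger opening in cm, from 0 to 8.54, set as the call begins (left out, the last holds). The fingers move at their own pace and stop on an object; "force" is the grip in N (left out, the last holds). Time passes only in rows, so rows that do not move let the fingers close, or fill a call up. It gives the time, the measured TCP pose, the force and the opening at its end, in the units of the state.
- robot.read_state(): the state, without advancing time (a new reading comes with each control period).
- eyes.read_camera(name): name is "scene" or "top" or "wrist"; returns a dict with "color" (384x512x3 uint8, red, green, blue), "z_map" (384x512 float32, m along the optical axis (not along the pixel's ray), 0 where there is no reading), "fx", "fy", "cx", "cy" (pixels), "dist" ([k1, k2, p1, p2, k3] as OpenCV has them; the pictures are not rectified), "eye" and "attitude" of the camera in the world. Camera axes: x right, y down, z forward; pixel columns grow to the right and rows downward; lengths in m; the calibration is good to about 2 mm. A picture is of the moment at which its call begins.
- close_job(): hands the job in, once; it reports no verdict.
Trained networks look in a picture, given as the dict that the camera call returned (one of the last four; its "shot" number tells which), for a name from the list of things; names that differ only in an ending like _2 or _b are one class to them, and where a whole thing is asked for, a point or a joint stands for the part that bears it (a point fixed in the world has none). Each returns a list of dicts, best first, with "conf" (0 to 1); they miss things now and then, are a little off and sometimes report something else, mostly with a low value. They report only what shows in the picture. A call takes as long as a camera call.
- eyes.search_frame(picture, query): "extent" ([left, top, right, bottom] in pixels, round what is visible of it).
- eyes.mark_of(picture, query): "pixel" ([row, column] in pixels: a listed point, or the origin of a listed thing).
The state is a dict: "time_s": time; "q": joint angles; "joint_vel": joint speeds; "effort": joint torques, N m; "eef_pos": TCP position; "tcp_rot": TCP orientation; "contact_force": force on the tool from outside, world axes, zero at the start; "ft_torque": the same for the moment, N m; "gripper_width": opening from 0.0 (shut) to 1.0 (fully open).
Only numpy, scipy, OpenCV 4.12 (cv2) and the standard library are available. Lean on these libraries where they do the work, as an engineer would, in place of code of your own. Each camera call takes 0.05 s, during which the arm holds its last target.

## Working session

There is one attempt and no reset: what is moved stays moved. The work goes in short steps, Python scripts to look and compute and a tool call to move; the robot and the scene stay as the last step left them, time stands still between calls to the robot, and variables do not carry over. Pictures are saved under pics/ and viewed, and the job is handed in when it is done.

Besides the shell and the picture viewer there is one more tool, called after ">>>" by a JSON object that holds its "op" and its "data". step_arm: Moves the arm, as the interface text tells. Its arguments: {"type":"object","properties":{"commands":{"type":"array","items":{"type":"array"}},"jaw":{"type":"number"},"force":{"type":"number"}},"required":["commands"]}

```bash
mkdir -p pics; ls; cat > h.py <<'E'
import numpy as np, cv2
from workcell import robot, eyes, close_job
def K(p): return np.array([[p["fx"],0,p["cx"]],[0,p["fy"],p["cy"]],[0,0,1]])
def R(p):
    a=np.array(p["attitude"],float)
    if a.shape==(3,3): return a
    from scipy.spatial.transform import Rotation as Ro
    return Ro.from_euler('xyz',a).as_matrix() if a.size==3 else Ro.from_quat(a).as_matrix()
def ray(p,row,col):
    u=cv2.undistortPoints(np.array([[[col,row]]],float),K(p),np.array(p["dist"],float))[0,0]
    return np.array([u[0],u[1],1.])
def at_depth(p,row,col):
    z=p["z_map"][int(round(row)),int(round(col))]
    return R(p)@(ray(p,row,col)*z)+np.array(p["eye"])
def at_z(p,row,col,h):
    d=R(p)@ray(p,row,col); e=np.array(p["eye"])
    return e+d*(h-e[2])/d[2]
def proj(p,X):
    Rm=R(p); 
    c=Rm.T@(np.array(X,float)-np.array(p["eye"]))
    o,_=cv2.projectPoints(c.reshape(1,1,3),np.zeros(3),np.zeros(3),K(p),np.array(p["dist"],float))
    return o[0,0]
def save(p,n): cv2.imwrite("pics/"+n,p["color"][:,:,::-1])
E
python3 - <<'E'
from h import *
s=robot.read_state(); print(s)
for n in ["top","scene"]:
    p=eyes.read_camera(n); save(p,n+"1.png"); print(n,p["eye"],p["attitude"],p["fx"])
    for q in ["fixture","lever_head","third_line","test_key_top","weight_mid"]:
        r=eyes.mark_of(p,q)
        for d in r[:2]:
            print(q,d["conf"],np.round(d["pixel"],1),at_depth(p,*d["pixel"]).round(4))
E
```

```text
pics
{'time_s': 0.0, 'q': array([ 1.11996986e+00,  4.23873240e-01,  1.63070861e+00,  4.23012202e-05,
        1.08860973e+00, -1.90254408e-02]), 'joint_vel': array([-0.00199125,  0.00070987, -0.00021083, -0.00145479, -0.00168445,
        0.00026277]), 'effort': array([-1.29727810e-04, -5.57390213e+01, -2.81742525e+01, -6.92463277e-05,
        7.43853656e-03, -1.77583015e-06]), 'eef_pos': array([0.26130844, 0.56714703, 0.23851815]), 'tcp_rot': array([-3.13999473e+00, -6.78583413e-05,  2.70977193e+00]), 'contact_force': array([-0.12901052,  0.31970567, -0.0764626 ]), 'ft_torque': array([ 0.01981204,  0.00870164, -0.04986575]), 'gripper_width': 0.9997594171620163}
top [ 0.33944309 -0.00971084  1.16088397] [-2.98222770e+00  1.31733758e-03 -1.56741758e+00] 404.4621534907274
fixture 0.86 [189.7 265.9] [ 0.5321 -0.0235  0.0521]
lever_head 0.63 [194.3 283.9] [ 0.5135 -0.0714  0.0882]
third_line 0.7 [210.8 265.3] [ 0.4733 -0.0219  0.0496]
third_line 0.16 [190.3 283.6] [ 0.5244 -0.0707  0.0881]
test_key_top 0.46 [179.1 234.2] [0.5579 0.0637 0.0723]
weight_mid 0.48 [168.8 260.1] [ 0.5854 -0.0072  0.0795]
weight_mid 0.17 [159.3 130.3] [0.6156 0.3559 0.0616]
scene [1.22124737 0.45300043 0.80287725] [-2.28072999  0.01768779  2.10449488] 423.72261700987775
fixture 0.82 [219.5 239. ] [0.5893 0.0068 0.0505]
lever_head 0.52 [185.8 228.8] [ 0.5234 -0.0655  0.0845]
third_line 0.72 [187.8 250.9] [ 0.4689 -0.0311  0.0517]
test_key_top 0.39 [213.  263.3] [0.5584 0.0605 0.0727]
weight_mid 0.53 [210.  234.8] [ 0.5854 -0.0069  0.074 ]
```

```bash
python3 - <<'E'
import cv2
a=cv2.imread("pics/top1.png")
cv2.imwrite("pics/top1c.png",cv2.resize(a[130:270,180:380],None,fx=4,fy=4,interpolation=cv2.INTER_CUBIC))
b=cv2.imread("pics/scene1.png")
cv2.imwrite("pics/scene1c.png",cv2.resize(b[130:280,150:350],None,fx=4,fy=4,interpolation=cv2.INTER_CUBIC))
E
```

```text
(no output)
```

View pics/top1.png

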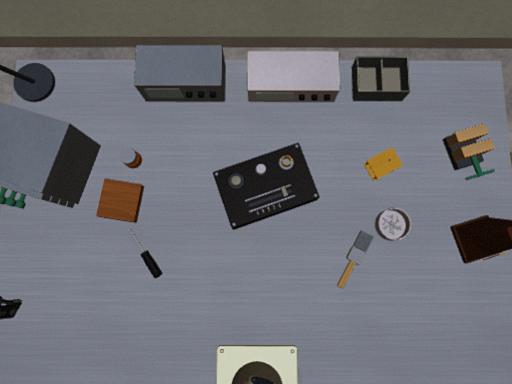

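View pics/top1c.png

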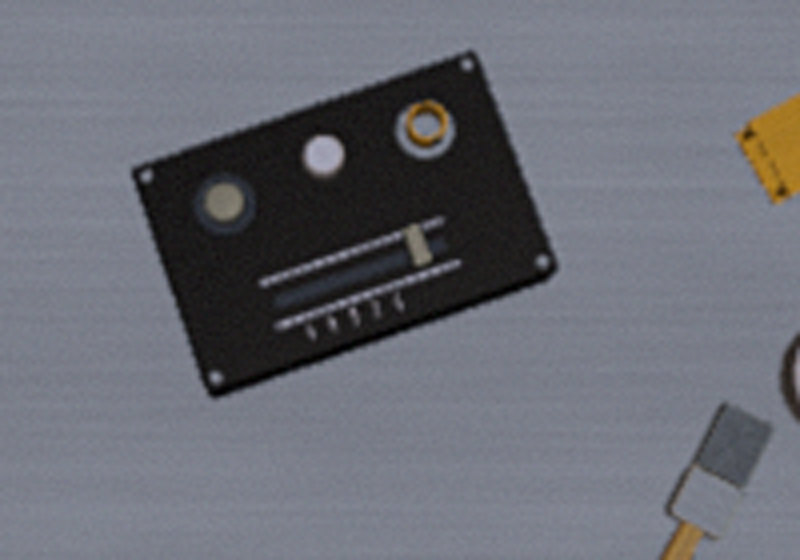

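View pics/scene1c.png

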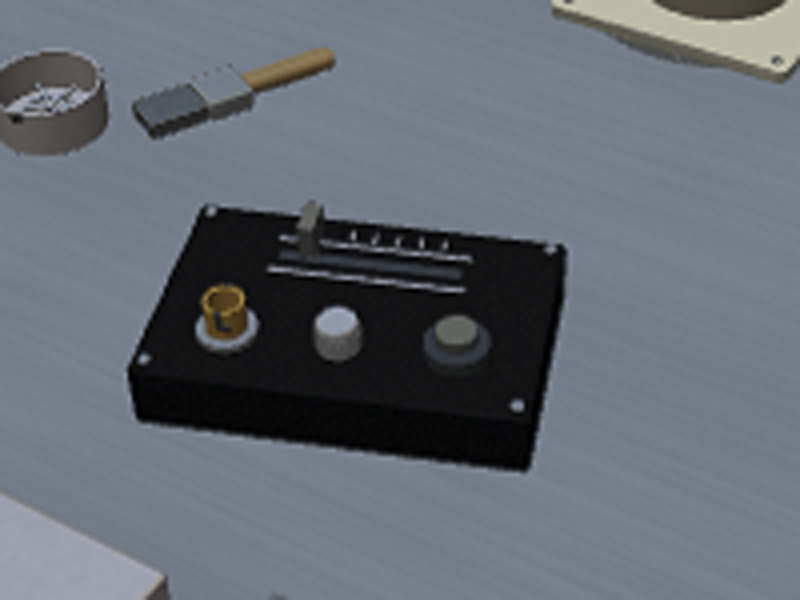

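The top view shows the fixture centred near px (265,187). The lever is at about (284,191), near its right (parked) end, with the key at (235,180), the weight at (261,168) and the socket at (287,160). Next I'll fit the fixture pose from the depth data.

```bash
cat >> h.py <<'E'
def cloud(p):
    h,w=p["z_map"].shape
    c,r=np.meshgrid(np.arange(w),np.arange(h))
    u=cv2.undistortPoints(np.stack([c,r],-1).reshape(-1,1,2).astype(float),K(p),np.array(p["dist"],float)).reshape(h,w,2)
    d=np.dstack([u,np.ones((h,w))])*p["z_map"][...,None]
    return d@R(p).T+np.array(p["eye"])
E
python3 - <<'E'
from h import *
for n in ["top","scene"]:
    p=eyes.read_camera(n); X=cloud(p)
    m=(abs(X[...,2]-.05)<.012)&(X[...,0]>.35)&(X[...,0]<.72)&(abs(X[...,1])<.2)&(p["color"].max(-1)<60)
    P=X[m]; print(n,m.sum(),np.median(P[:,2]))
    # fit with robust rect on plane z=.05
    mm=(m*255).astype(np.uint8); mm=cv2.morphologyEx(mm,cv2.MORPH_CLOSE,np.ones((5,5)))
    cn=max(cv2.findContours(mm,cv2.RETR_EXTERNAL,cv2.CHAIN_APPROX_NONE)[0],key=cv2.contourArea)[:,0]
    Q=np.array([at_z(p,r,c,.05)[:2] for c,r in cn])
    (cx,cy),wh,a=cv2.minAreaRect((Q*1000).astype(np.float32)); print(cx,cy,wh,a)
    # head
    for lo,hi,nm in [(.082,.092,"head"),(.064,.08,"keyish")]:
        g=(X[...,2]>lo)&(X[...,2]<hi)&(X[...,0]>.40)&(X[...,0]<.68)&(abs(X[...,1])<.15)
        k,l,st,ce=cv2.connectedComponentsWithStats(g.astype(np.uint8))
        for i in range(1,k):
            if st[i,4]>4: print(nm,st[i,4],X[l==i].mean(0).round(4),X[l==i].min(0).round(3),X[l==i].max(0).round(3))
E
```

```text
top 4639 0.04989169821366701
546.62255859375 -22.551544189453125 (168.24496459960938, 257.12298583984375) 19.784427642822266
head 47 [ 0.5233 -0.0721  0.0875] [ 0.509 -0.08   0.083] [ 0.536 -0.064  0.092]
keyish 47 [ 0.6102 -0.0809  0.0745] [ 0.598 -0.092  0.066] [ 0.625 -0.067  0.08 ]
keyish 90 [ 0.5882 -0.0089  0.0742] [ 0.575 -0.024  0.067] [0.604 0.004 0.079]
keyish 88 [0.5546 0.06   0.0709] [0.54  0.045 0.064] [0.57  0.076 0.077]
scene 3829 0.05054134602596361
553.1521606445312 -19.281478881835938 (181.20669555664062, 260.1959533691406) 19.676420211791992
head 41 [ 0.5244 -0.07    0.0877] [ 0.509 -0.081  0.082] [ 0.536 -0.06   0.092]
keyish 28 [ 0.5289 -0.0672  0.0722] [ 0.512 -0.073  0.066] [ 0.537 -0.061  0.08 ]
keyish 91 [ 0.6113 -0.0785  0.0726] [ 0.597 -0.093  0.064] [ 0.625 -0.065  0.08 ]
keyish 99 [ 0.5912 -0.0059  0.0734] [ 0.575 -0.022  0.064] [0.603 0.006 0.079]
keyish 90 [0.5578 0.0612 0.0712] [0.544 0.046 0.064] [0.57  0.075 0.076]
```

Both cameras agree on the fixture: centre about (0.547, -0.0225), yaw 19.7°, which puts the key where it is measured. The lever stands at about 0.011–0.013 travel, so it is in the smooth stretch. I'll shut the jaws and move over to the parked side of the lever.

>>> {"op": "step_arm", "data": {"commands": [[[-3.3, -3.1, 0], 0], [[-3.3, -3.1, 0], 0], [[-3.3, -3.1, 0], 0], [[-3.3, -3.1, 0], 0], [[-3.3, -3.1, 0], 0], [[-3.3, -3.1, 0], 0], [[-3.3, -3.1, 0], 0], [[-3.3, -3.1, 0], 0]], "jaw": 0, "force": 30}}

```text
time_s: 1.7
eef_pos: [0.398, 0.2306, 0.2396]
tcp_rot: [3.141, 0.001, 2.71]
contact_force: [0.5, -0.7, -0.4]
gripper_width: -0.001
```

>>> {"op": "step_arm", "data": {"commands": [[[-3.3, -3.1, 0], 0], [[-3.3, -3.1, 0], 0], [[-3.3, -3.1, 0], 0], [[-3.3, -3.1, 0], 0], [[-3.3, -3.1, 0], 0], [[-3.3, -3.1, 0], 0], [[-3.3, -3.1, 0], 0], [[-3.3, -3.1, 0], 0]]}}

```text
time_s: 2.7
eef_pos: [0.534, -0.1053, 0.2395]
tcp_rot: [3.141, 0.0, 2.71]
contact_force: [0.2, 1.5, 0.8]
gripper_width: -0.004
```

>>> {"op": "step_arm", "data": {"commands": [[[0, 0, 0.8], 9.1], [[0, 0, 0.8], 9.1], [[0, 0, 0.8], 9.1], [[0, 0, 0.8], 9.1], [[0, 0, 0.8], 9.1], [[0, 0, 0.8], 0], [[0, 0, 0.8], 0], [[0, 0, 0], 0]]}}

```text
time_s: 3.7
eef_pos: [0.5331, -0.1037, 0.1827]
tcp_rot: [-3.14, -0.001, 1.917]
contact_force: [0.4, -0.2, 0.1]
gripper_width: 0.0
```

```bash
cat >> h.py <<'E'
from scipy.spatial.transform import Rotation as Ro
FC=np.array([.5466,-.0225]); YAW=np.deg2rad(19.7)
def own(X):
    d=np.array(X[:2])-FC; c,s=np.cos(YAW),np.sin(YAW)
    return np.array([c*d[0]+s*d[1],-s*d[0]+c*d[1]])
def world(o):
    c,s=np.cos(YAW),np.sin(YAW); return FC+np.array([c*o[0]-s*o[1],s*o[0]+c*o[1]])
def totool(d):
    return Ro.from_euler('xyz',robot.read_state()["tcp_rot"]).as_matrix().T@np.array(d)
def st():
    s=robot.read_state(); print("t",round(s["time_s"],2),"pos",s["eef_pos"].round(4),"own mm",(own(s["eef_pos"])*1000).round(1),"yaw",np.rad2deg(s["tcp_rot"]).round(1),"F",s["contact_force"].round(1),"g",round(s["gripper_width"],3))
    return s
E
python3 - <<'E'
from h import *
s=st(); w=world([-.04,-.075]); print("tool delta mm",(totool([*(w-s["eef_pos"][:2]),.072-s["eef_pos"][2]])*1000).round(1))
p=eyes.read_camera("wrist"); save(p,"w1.png"); p=eyes.read_camera("scene"); save(p,"s2.png")
p=eyes.read_camera("top"); X=cloud(p); k=world([.035,.075])
d=np.hypot(X[...,0]-k[0],X[...,1]-k[1])
for a,b in [(0,8),(8,12),(12,15),(15,17),(17,19),(19,22),(22,26)]:
    z=X[...,2][(d*1000>=a)&(d*1000<b)]; print(a,b,len(z),z.min().round(4),np.median(z).round(4),z.max().round(4))
E
```

```text
t 3.7 pos [ 0.5331 -0.1037  0.1827] own mm [-40.1 -71.9] yaw [-179.9   -0.   109.9] F [ 0.4 -0.2  0.1] g 0.0
tool delta mm [ -3.2   0.2 110.7]
0 8 27 0.0677 0.0718 0.0755
8 12 33 0.0612 0.0713 0.0761
12 15 34 0.059 0.0666 0.0742
15 17 19 0.0584 0.0621 0.0689
17 19 30 0.0579 0.0625 0.0658
19 22 57 0.0466 0.0592 0.066
22 26 66 0.0454 0.0505 0.0626
```

View pics/w1.png

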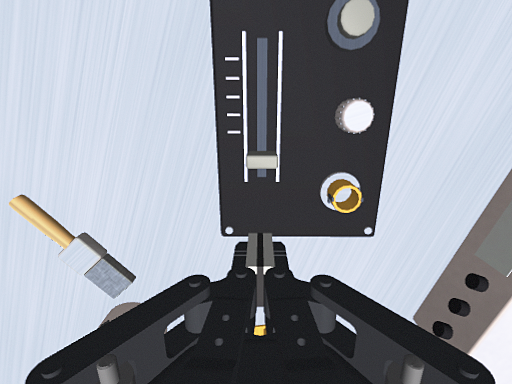

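View pics/s2.png

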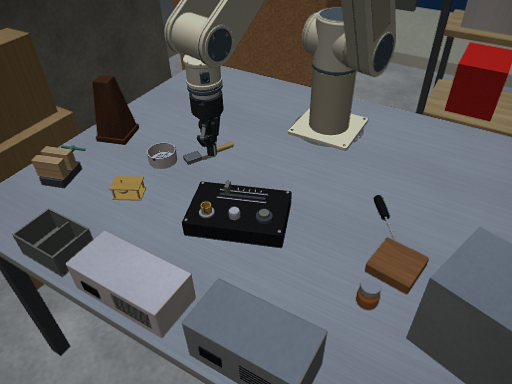

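The wrist view shows the lever at px (262,160), with the five lines at rows 59–132 (third at about row 97). The shut fingers are lined up with the slot and behind the lever. Descending.

>>> {"op": "step_arm", "data": {"commands": [[[-0.3, 0, 1.5], 0], [[0, 0, 1.5], 0], [[0, 0, 1.5], 0], [[0, 0, 1.5], 0], [[0, 0, 1.5], 0], [[0, 0, 1.5], 0], [[0, 0, 1.0], 0], [[0, 0, 1.0], 0]]}}

```text
time_s: 4.85
eef_pos: [0.5346, -0.1067, 0.0727]
tcp_rot: [3.141, 0.0, 1.916]
contact_force: [-0.1, -0.1, -0.7]
gripper_width: 0.004
```

```bash
cat >> h.py <<'E'
def lev(n,show=True):
    p=eyes.read_camera("wrist"); save(p,n)
    for q,h in [("lever_head",.075),("third_line",.05)]:
        for d in eyes.mark_of(p,q)[:1]:
            print(q,round(d["conf"],2),np.round(d["pixel"],1),"own mm",(own(at_z(p,*d["pixel"],h))*1000).round(1))
    X=cloud(p); O=(X[...,:2]-FC); c,s=np.cos(YAW),np.sin(YAW)
    ox=c*O[...,0]+s*O[...,1]; oy=-s*O[...,0]+c*O[...,1]
    m=(X[...,2]>.083)&(X[...,2]<.093)&(abs(ox+.04)<.02)&(oy>-.065)&(oy<.07)
    if m.sum():
        print("head top y range",m.sum(),(np.percentile(oy[m],[5,50,95])*1000).round(1),"x",(np.percentile(ox[m],[5,95])*1000).round(1))
E
python3 - <<'E'
from h import *
st(); lev("w2.png")
E
```

```text
t 4.85 pos [ 0.5346 -0.1067  0.0727] own mm [-39.6 -75.2] yaw [180.    0.  109.8] F [-0.1 -0.1 -0.7] g 0.004
lever_head 0.75 [190.4 261.2] own mm [-37.7 -38.8]
third_line 0.84 [ 82.2 211. ] own mm [-64.8  14.5]
head top y range 1486 [-45.  -39.1 -34.4] x [-49.7 -25.4]
```

View pics/w2.png

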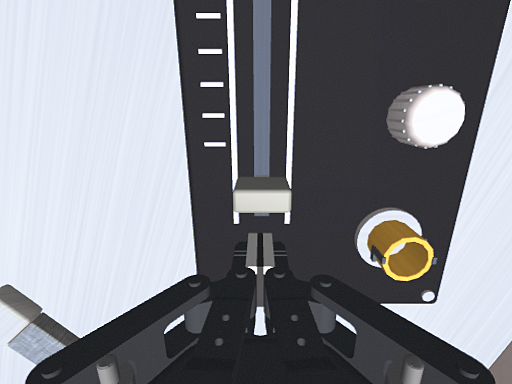

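Relative to the third line, the lever is at about 0.0127 travel. Contact is expected at TCP own y ≈ -56. Pushing gently along tool +x.

>>> {"op": "step_arm", "data": {"commands": [[[0.2, 0, 0], 0], [[0.2, 0, 0], 0], [[0.2, 0, 0], 0], [[0.2, 0, 0], 0], [[0.2, 0, 0], 0], [[0.2, 0, 0], 0], [[0.2, 0, 0], 0], [[0.2, 0, 0], 0]]}}

```text
time_s: 6.0
eef_pos: [0.529, -0.0914, 0.0733]
tcp_rot: [-3.142, 0.0, 1.916]
contact_force: [-0.4, -0.5, 0.7]
gripper_width: -0.001
```

>>> {"op": "step_arm", "data": {"commands": [[[0.1, 0, 0], 0], [[0.1, 0, 0], 0], [[0.1, 0, 0], 0], [[0.1, 0, 0], 0], [[0.1, 0, 0], 0], [[0.1, 0, 0], 0], [[0.1, 0, 0], 0], [[0.1, 0, 0], 0]]}}

```text
time_s: 7.0
eef_pos: [0.5264, -0.084, 0.0733]
tcp_rot: [3.142, 0.0, 1.916]
contact_force: [0.2, -0.7, -0.2]
gripper_width: 0.001
```

```bash
python3 - <<'E'
from h import *
st(); lev("w3.png")
E
```

```text
t 7.0 pos [ 0.5264 -0.084   0.0733] own mm [-39.8 -51.1] yaw [180.    0.  109.8] F [ 0.2 -0.7 -0.2] g 0.001
lever_head 0.68 [223.6 264. ] own mm [-36.2 -33.6]
third_line 0.63 [132.8 211.5] own mm [-66.2  11.8]
head top y range 1816 [-46.  -36.3 -29.8] x [-50.3 -25.6]
```

>>> {"op": "step_arm", "data": {"commands": [[[0.1, 0, 0], 0], [[0.1, 0, 0], 0], [[0.1, 0, 0], 0], [[0.1, 0, 0], 0], [[0.1, 0, 0], 0], [[0.1, 0, 0], 0], [[0, 0, 0], 0], [[0, 0, 0], 0]]}}

```text
time_s: 8.15
eef_pos: [0.5245, -0.0786, 0.0734]
tcp_rot: [3.141, 0.0, 1.916]
contact_force: [0.0, -3.4, -0.2]
gripper_width: 0.002
```

```bash
python3 - <<'E'
from h import *
st(); lev("w4.png")
E
```

```text
t 8.15 pos [ 0.5245 -0.0786  0.0734] own mm [-39.8 -45.3] yaw [180.    0.  109.8] F [ 0.  -3.4 -0.2] g 0.002
lever_head 0.9 [226.9 260.3] own mm [-38.2 -29.8]
third_line 0.72 [138.6 213.7] own mm [-65.1  14.3]
head top y range 1791 [-40.2 -30.6 -24.1] x [-50.3 -25.6]
```

View pics/w4.png

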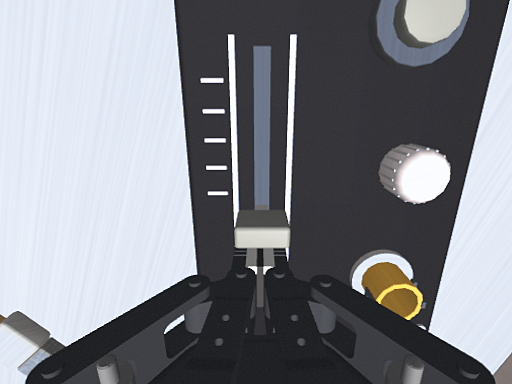

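The fingers touch the lever at px (262,235), and 3.4 N of resistance is building as it climbs the first hump. Continuing.

>>> {"op": "step_arm", "data": {"commands": [[[0.1, 0, 0], 0], [[0.1, 0, 0], 0], [[0.1, 0, 0], 0], [[0.1, 0, 0], 0], [[0.1, 0, 0], 0], [[0, 0, 0], 0], [[0, 0, 0], 0], [[0, 0, 0], 0]]}}

```text
time_s: 9.3
eef_pos: [0.5226, -0.0736, 0.0733]
tcp_rot: [-3.142, -0.0, 1.916]
contact_force: [0.1, -1.2, 1.0]
gripper_width: -0.002
```

```bash
python3 - <<'E'
from h import *
st(); lev("w5.png")
E
```

```text
t 9.3 pos [ 0.5226 -0.0736  0.0733] own mm [-39.8 -40.1] yaw [-180.    -0.   109.8] F [ 0.1 -1.2  1. ] g -0.002
lever_head 0.88 [223.9 262.5] own mm [-37.1 -22.7]
third_line 0.93 [149.5 216.5] own mm [-63.9  13.3]
head top y range 1833 [-34.9 -24.6 -17.9] x [-50.3 -25.7]
```

>>> {"op": "step_arm", "data": {"commands": [[[0.1, 0, 0], 0], [[0.1, 0, 0], 0], [[0, 0, 0], 0], [[0, 0, 0], 0], [[0, 0, 0], 0], [[0, 0, 0], 0], [[0, 0, 0], 0], [[0, 0, 0], 0]]}}

```text
time_s: 10.45
eef_pos: [0.522, -0.0718, 0.0733]
tcp_rot: [-3.142, -0.0, 1.916]
contact_force: [0.4, 1.3, -0.1]
gripper_width: -0.002
```

```bash
python3 - <<'E'
from h import *
st(); lev("w6.png")
E
```

```text
t 10.45 pos [ 0.522  -0.0718  0.0733] own mm [-39.8 -38.1] yaw [-180.    -0.   109.8] F [ 0.4  1.3 -0.1] g -0.002
lever_head 0.84 [217.9 261.9] own mm [-37.4 -17.3]
third_line 0.55 [151.3 214.9] own mm [-64.8  14.1]
head top y range 1928 [-33.  -19.6 -12.6] x [-50.2 -25.7]
```

View pics/w6.png

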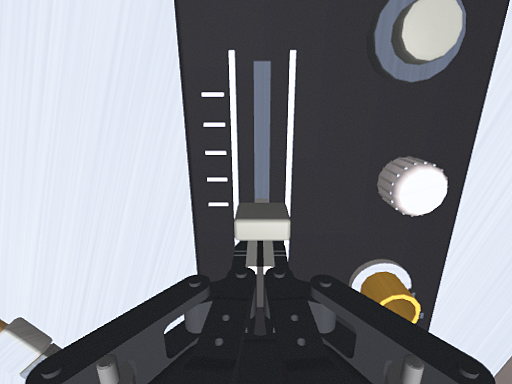

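First click: the force fell away and the head moved ahead to own y ≈ -17.5, level with line 1. It crossed with the TCP at about -39, so the next humps should come 16 mm apart. Advancing 16 mm to the second.

>>> {"op": "step_arm", "data": {"commands": [[[0.15, 0, 0], 0], [[0.15, 0, 0], 0], [[0.15, 0, 0], 0], [[0.15, 0, 0], 0], [[0.15, 0, 0], 0], [[0.15, 0, 0], 0], [[0.15, 0, 0], 0], [[0.15, 0, 0], 0]]}}

```text
time_s: 11.6
eef_pos: [0.518, -0.0606, 0.0733]
tcp_rot: [3.142, 0.0, 1.915]
contact_force: [0.2, -2.8, -0.5]
gripper_width: 0.001
```

>>> {"op": "step_arm", "data": {"commands": [[[0.1, 0, 0], 0], [[0.1, 0, 0], 0], [[0.1, 0, 0], 0], [[0.1, 0, 0], 0], [[0, 0, 0], 0], [[0, 0, 0], 0], [[0, 0, 0], 0], [[0, 0, 0], 0]]}}

```text
time_s: 12.6
eef_pos: [0.5166, -0.0568, 0.0733]
tcp_rot: [-3.142, -0.0, 1.916]
contact_force: [0.5, 0.2, -0.2]
gripper_width: -0.0
```

```bash
python3 - <<'E'
from h import *
st(); lev("w7.png")
E
```

```text
t 12.6 pos [ 0.5166 -0.0568  0.0733] own mm [-39.8 -22.2] yaw [-180.    -0.   109.8] F [ 0.5  0.2 -0.2] g -0.0
lever_head 0.95 [217.2 260.6] own mm [-38.1  -1. ]
third_line 0.74 [180.3 215.9] own mm [-65.1  12.5]
head top y range 1921 [-17.   -3.4   3.4] x [-50.2 -25.7]
```

View pics/w7.png

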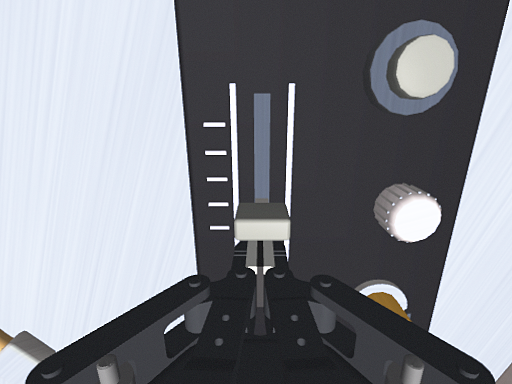

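Second click: the head moved on by 16 mm, to -1…-3, and the force is zero. One more identical 16 mm.

>>> {"op": "step_arm", "data": {"commands": [[[0.15, 0, 0], 0], [[0.15, 0, 0], 0], [[0.15, 0, 0], 0], [[0.15, 0, 0], 0], [[0.15, 0, 0], 0], [[0.15, 0, 0], 0], [[0.15, 0, 0], 0], [[0.15, 0, 0], 0]]}}

```text
time_s: 13.75
eef_pos: [0.5126, -0.0455, 0.0733]
tcp_rot: [3.142, 0.0, 1.916]
contact_force: [0.4, -2.3, 0.3]
gripper_width: -0.003
```

>>> {"op": "step_arm", "data": {"commands": [[[0.1, 0, 0], 0], [[0.1, 0, 0], 0], [[0.1, 0, 0], 0], [[0.1, 0, 0], 0], [[0, 0, 0], 0], [[0, 0, 0], 0], [[0, 0, 0], 0], [[0, 0, 0], 0]]}}

```text
time_s: 14.75
eef_pos: [0.5112, -0.0417, 0.0733]
tcp_rot: [3.142, -0.0, 1.916]
contact_force: [0.3, -0.3, -0.5]
gripper_width: 0.004
```

```bash
python3 - <<'E'
from h import *
st(); lev("w8.png")
E
```

```text
t 14.75 pos [ 0.5112 -0.0417  0.0733] own mm [-39.8  -6.2] yaw [180.   -0.  109.8] F [ 0.3 -0.3 -0.5] g 0.004
lever_head 0.84 [217.9 260.1] own mm [-38.4  14.6]
third_line 0.74 [204.3 215.7] own mm [-66.  13.]
head top y range 1929 [-1.  12.5 19.4] x [-50.2 -25.7]
```

View pics/w8.png

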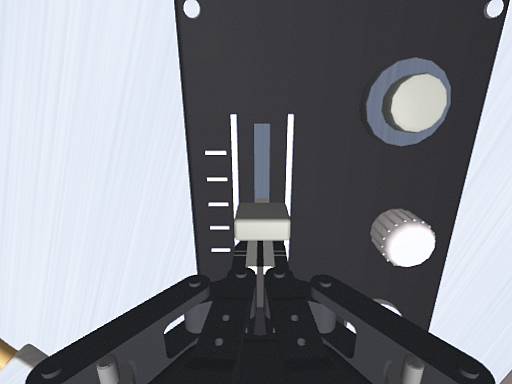

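Third click: head at own y 14.6 against the line at 13–14.5, force zero. Backing off, then lifting clear.

>>> {"op": "step_arm", "data": {"commands": [[[-0.5, 0, 0], 0], [[-0.5, 0, 0], 0], [[-0.5, 0, 0], 0], [[0, 0, -1.5], 0], [[0, 0, -1.5], 0], [[0, 0, -1.5], 0], [[0, 0, -1.5], 0], [[0, 0, -1.5], 0]]}}

```text
time_s: 15.9
eef_pos: [0.5163, -0.0557, 0.1497]
tcp_rot: [3.141, 0.0, 1.916]
contact_force: [-0.8, -0.3, 0.7]
gripper_width: 0.002
```

```bash
python3 - <<'E'
from h import *
s=st(); lev("w9.png")
p=eyes.read_camera("wrist"); X=cloud(p)
for d in eyes.mark_of(p,"test_key_top")[:1]: print("key",d["conf"],d["pixel"],at_z(p,*d["pixel"],.072).round(4))
g=(X[...,2]>.069)&(X[...,2]<.078)&(np.hypot(X[...,0]-.5545,X[...,1]-.06)<.025)
P=X[g]; print(len(P),P.min(0).round(4),P.max(0).round(4),np.median(P,0).round(4))
k=np.array([*(P.min(0)+P.max(0))[:2]/2,.12]); print(k,"tool mm",(totool(k-s["eef_pos"])*1000).round(1))
E
```

```text
t 15.9 pos [ 0.5163 -0.0557  0.1497] own mm [-39.7 -21.1] yaw [180.    0.  109.8] F [-0.8 -0.3  0.7] g 0.002
lever_head 0.6 [163.3 260.3] own mm [-38.   13.3]
third_line 0.83 [158.6 230.3] own mm [-64.2  12.2]
head top y range 621 [ 7.9 14.  19.2] x [-50.1 -25.6]
key 0.68 [79.4, 361.2] [0.5551 0.0594 0.072 ]
1182 [0.5433 0.0443 0.069 ] [0.5704 0.0717 0.0745] [0.5562 0.0579 0.0721]
[0.55682702 0.05795437 0.12      ] tool mm [93.3 76.6 29.6]
```

View pics/w9.png

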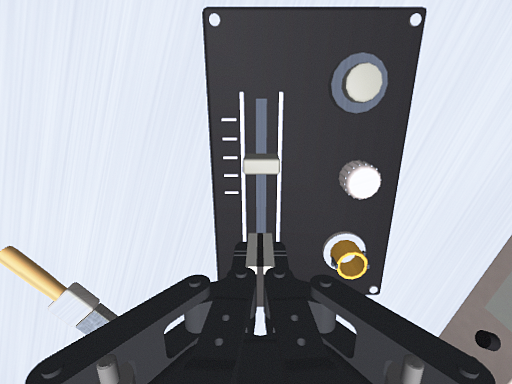

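The wrist view shows the lever head (262,163) level with the third line (row 157), with the fingers clear of it. The key is at (363,82). Moving over the key.

>>> {"op": "step_arm", "data": {"commands": [[[1.2, 1.0, 0], 0], [[1.2, 1.0, 0], 0], [[1.2, 1.0, 0], 0], [[1.2, 1.0, 0], 0], [[1.2, 1.0, 0], 0], [[1.2, 1.0, 0], 0], [[1.2, 0.9, 0], 0], [[1.0, 0.7, 0], 0]]}}

```text
time_s: 17.15
eef_pos: [0.5563, 0.0593, 0.1483]
tcp_rot: [3.142, 0.0, 1.916]
contact_force: [0.2, -0.0, -0.9]
gripper_width: 0.0
```

>>> {"op": "step_arm", "data": {"commands": [[[0, 0, 1.0], 0], [[0, 0, 1.0], 0], [[0, 0, 1.0], 0], [[0, 0, 1.0], 0], [[0, 0, 1.0], 0], [[0, 0, 1.0], 0], [[0, 0, 0], 0], [[0, 0, 0], 0]]}}

```text
time_s: 18.15
eef_pos: [0.5562, 0.0583, 0.0884]
tcp_rot: [3.141, 0.0, 1.916]
contact_force: [-0.3, 0.2, 0.4]
gripper_width: -0.004
```

```bash
python3 - <<'E'
from h import *
s=st(); print((totool(np.array([.556,.0588,.08])-s["eef_pos"])*1000).round(1))
p=eyes.read_camera("scene"); save(p,"s3.png"); b=p["color"][110:290,130:370,::-1]
cv2.imwrite("pics/s3c.png",cv2.resize(b,None,fx=3.3,fy=3.3,interpolation=cv2.INTER_CUBIC))
E
```

```text
t 18.15 pos [0.5562 0.0583 0.0884] own mm [36.3 72.9] yaw [180.    0.  109.8] F [-0.3  0.2  0.4] g -0.004
[ 0.5 -0.   8.4]
```

View pics/s3c.png

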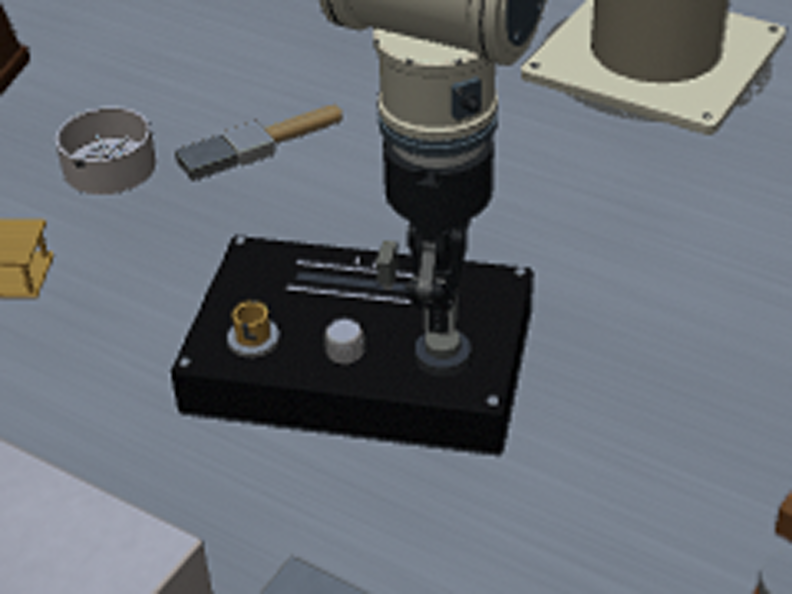

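The shut fingertips stand over the key at px (440,340), and the lever is untouched at (387,262). Pressing slowly.

>>> {"op": "step_arm", "data": {"commands": [[[0, 0, 0.3], 0], [[0, 0, 0.3], 0], [[0, 0, 0.2], 0], [[0, 0, 0.2], 0], [[0, 0, 0.1], 0], [[0, 0, 0.1], 0], [[0, 0, 0], 0], [[0, 0, 0], 0]]}}

```text
time_s: 19.2
eef_pos: [0.5559, 0.0583, 0.0764]
tcp_rot: [-3.142, -0.0, 1.916]
contact_force: [-1.4, 0.7, 2.0]
gripper_width: -0.0
```

>>> {"op": "step_arm", "data": {"commands": [[[0, 0, 0.1], 0], [[0, 0, 0.1], 0], [[0, 0, 0.05], 0], [[0, 0, 0], 0], [[0, 0, 0], 0], [[0, 0, 0], 0], [[0, 0, 0], 0], [[0, 0, 0], 0]]}}

```text
time_s: 20.2
eef_pos: [0.556, 0.0583, 0.074]
tcp_rot: [-3.142, 0.0, 1.916]
contact_force: [-2.5, -0.4, 5.5]
gripper_width: 0.001
```

>>> {"op": "step_arm", "data": {"commands": [[[0, 0, 0.05], 0], [[0, 0, 0.05], 0], [[0, 0, 0], 0], [[0, 0, 0], 0], [[0, 0, 0], 0], [[0, 0, 0], 0], [[0, 0, 0], 0], [[0, 0, 0], 0]]}}

```text
time_s: 21.2
eef_pos: [0.5561, 0.0583, 0.0739]
tcp_rot: [3.141, 0.0, 1.916]
contact_force: [-4.6, -1.1, 14.3]
gripper_width: 0.0
```

The key is bottomed: 1 mm more command gave no further travel and the force rose to 14 N. Lifting off.

>>> {"op": "step_arm", "data": {"commands": [[[0, 0, -0.3], 0], [[0, 0, -0.5], 0], [[0, 0, -1.0], 0], [[0, 0, -2.0], 0], [[0, 0, -2.0], 0], [[0, 0, -2.0], 0], [[0, 0, -2.0], 0], [[0, 0, 0], 0]]}}

```text
time_s: 22.2
eef_pos: [0.5572, 0.0584, 0.1725]
tcp_rot: [3.138, 0.001, 1.916]
contact_force: [0.3, -0.1, -0.5]
gripper_width: 0.002
```

>>> {"op": "step_arm", "data": {"commands": [[[-3, 0, 0], 0], [[-3, 0, 0], 0], [[-3, 0, 0], 0], [[-3, 0, 0], 0], [[-3, 0, 0], 0], [[-1, 0, 0], 0], [[0, 0, 0], 0], [[0, 0, 0], 0]]}}

```text
time_s: 23.2
eef_pos: [0.6095, -0.0913, 0.1704]
tcp_rot: [-3.141, -0.001, 1.916]
contact_force: [-0.0, 0.5, -0.2]
gripper_width: 0.003
```

```bash
python3 - <<'E'
from h import *
st(); lev("w10.png")
p=eyes.read_camera("wrist"); X=cloud(p)
d=np.hypot(X[...,0]-.556,X[...,1]-.059); print("key z",np.median(X[...,2][d<.008]) if (d<.008).any() else None)
p=eyes.read_camera("scene"); save(p,"s4.png")
for n in ["weight_mid","oak_mid","frame_mid","tin_mid","jar_mid"]:
    r=eyes.mark_of(p,n)[:1]; print(n,[(round(a["conf"],2),at_depth(p,*a["pixel"]).round(3)) for a in r])
E
```

```text
t 23.2 pos [ 0.6095 -0.0913  0.1704] own mm [ 36.1 -86. ] yaw [-180.    -0.   109.8] F [-0.   0.5 -0.2] g 0.003
lever_head 0.94 [ 73.9 164. ] own mm [-37.8  14.9]
third_line 0.89 [ 79.  142.4] own mm [-65.2  13.2]
head top y range 684 [ 8.  13.4 18.4] x [-49.2 -24.1]
key z None
weight_mid [(0.49, array([ 0.591, -0.   ,  0.074]))]
oak_mid [(0.82, array([0.509, 0.399, 0.034]))]
frame_mid [(0.68, array([ 0.621, -0.345,  0.04 ]))]
tin_mid [(0.57, array([ 0.432, -0.395,  0.02 ]))]
jar_mid [(0.66, array([0.646, 0.362, 0.06 ]))]
```

View pics/w10.png

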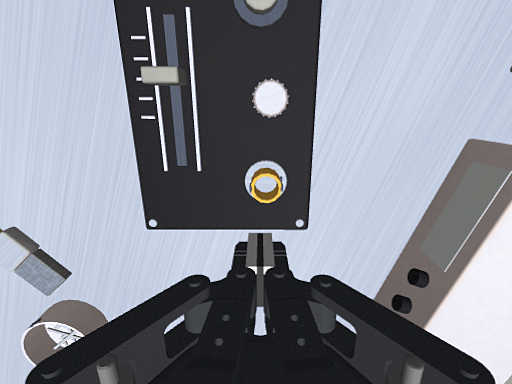

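The lever head (160,75) covers the third line, with two lines showing on each side, and the weight (270,98) is still standing. One last check that the key is back up.

```bash
python3 - <<'E'
from h import *
for c in ["scene","top"]:
    p=eyes.read_camera(c); X=cloud(p); d=np.hypot(X[...,0]-.556,X[...,1]-.059); z=X[...,2][(d<.01)&(X[...,2]<.1)]
    print(c,"key z",len(z),np.median(z) if len(z) else None)
    g=(X[...,2]>.067)&(X[...,2]<.08)&(np.hypot(X[...,0]-.588,X[...,1]+.008)<.025); print("weight",X[g].mean(0).round(4))
st(); print(close_job())
E
```

```text
scene key z 37 0.07286624519366358
weight [ 0.5905 -0.0065  0.0742]
top key z 41 0.07184869435349772
weight [ 0.5905 -0.0024  0.0742]
t 23.8 pos [ 0.6101 -0.0922  0.1708] own mm [ 36.3 -87. ] yaw [180.    0.  109.8] F [-0.6  0.5 -0.1] g -0.004
the job is handed in; nothing more can be done
None
```

The lever is in the third click, and the test key has been pressed fully down and is back up. I handed the job in at 23.8 s of the 53 s allowed; it reported no verdict.

- **Lever:** I pushed it with the shut fingers, one 16 mm pitch at a time. At each click the resistance rose to about 2–3.5 N in the readings, then fell away as the lever snapped forward. At the last check the head was at own y 14.9 mm and the third line at 13.2 mm, which agrees within measuring error. The picture shows two lines clear on each side of the head.
- **Key:** It bottomed at about 6 mm of travel, with the force rising to about 15 N and no further movement. After release its top is back at about 72–73 mm, the same as before.
- **Other things:**
  - **Weight:** The scene camera puts it within about 1 mm of its first position. The top camera differs by about 6 mm in y; the arm was near its view by then, so I take that as part of the weight being hidden, but did not confirm it. The arm never went near the weight at its height.
  - **Loose items on the cart:** The arm never came low near them. I did not compare their positions before and after.
- **Robot:** It is standing clear at 17 cm height, touching nothing, and the force reading is about zero.

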